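# Flip the stock tags in the frame workshop

### The job

Each tray of ornaments on the stock board has a two-faced flip tag in front of it: push the tags over gently with a fingertip, where needed, so that the two full trays show the green face up and the tray that is nearly empty shows the red face up. Each tag must end resting fully on its stop. Do not pinch or lift anything, and leave the trays, the finial, the glue bottle and the brush where they are.

Things in the scene. Friction and masses are not known exactly. Their poses are not given: they have to be found in the camera images.
- board: fixed plywood board flat on the bench, 18 mm thick, 300 mm (its x, -90 to +210) by 500 mm (its y); origin on the bench under the middle of the row of tags. x points from the tags to the trays, y along the row to the robot's left. Tags at y = 160, 0, -160 mm, x = 0; behind each a tray at about x = 120 mm. Which tag and tray are in which place varies.
- tag1 (a joint): hinge of flip tag 1, axis along the board's x, 40 mm above the bench. 0 rad: leaning fully to the board's +y, RED face up; 1.22 rad: leaning fully to -y, GREEN face up (each 35 degrees from vertical, on a stop); 0.61: upright. Turns almost freely, no spring: pushed past upright it falls onto the other stop and stays.
- tag1_stand: fixed stand of tag 1, 74 mm (x) by 56 mm (y), origin under its centre on the board's top, axes as the board's; its low brass stop wires reach 36 mm above the board. It carries the tag: a stiff 35 g plate 50 mm wide along the hinge, 5 mm thick, red on one face and green on the other
- tag1_hinge (a point): point on the hinge axis of tag 1, mid-width, 40 mm above the bench
- tag1_edge (a point): middle of the 8 mm thick brass bead on the free edge of tag 1 (moves with it), 63 mm from the hinge axis: at rest 36 mm beside the hinge and 92 mm above the bench, upright 103 mm above it. A finger pointing down outside the bead, moved level along the board's y to just past the hinge, tips it over; about 1 N is needed
- tag2 (a joint): hinge of flip tag 2, axis along the board's x, 40 mm above the bench. 0 rad: leaning fully to the board's +y, RED face up; 1.22 rad: leaning fully to -y, GREEN face up (each 35 degrees from vertical, on a stop); 0.61: upright. Turns almost freely, no spring: pushed past upright it falls onto the other stop and stays.
- tag2_stand: fixed stand of tag 2, 74 mm (x) by 56 mm (y), origin under its centre on the board's top, axes as the board's; its low brass stop wires reach 36 mm above the board. It carries the tag: a stiff 35 g plate 50 mm wide along the hinge, 5 mm thick, red on one face and green on the other
- tag2_hinge (a point): point on the hinge axis of tag 2, mid-width, 40 mm above the bench
- tag2_edge (a point): middle of the 8 mm thick brass bead on the free edge of tag 2 (moves with it), 63 mm from the hinge axis: at rest 36 mm beside the hinge and 92 mm above the bench, upright 103 mm above it. A finger pointing down outside the bead, moved level along the board's y to just past the hinge, tips it over; about 1 N is needed
- tag3 (a joint): hinge of flip tag 3, axis along the board's x, 40 mm above the bench. 0 rad: leaning fully to the board's +y, RED face up; 1.22 rad: leaning fully to -y, GREEN face up (each 35 degrees from vertical, on a stop); 0.61: upright. Turns almost freely, no spring: pushed past upright it falls onto the other stop and stays.
- tag3_stand: fixed stand of tag 3, 74 mm (x) by 56 mm (y), origin under its centre on the board's top, axes as the board's; its low brass stop wires reach 36 mm above the board. It carries the tag: a stiff 35 g plate 50 mm wide along the hinge, 5 mm thick, red on one face and green on the other
- tag3_hinge (a point): point on the hinge axis of tag 3, mid-width, 40 mm above the bench
- tag3_edge (a point): middle of the 8 mm thick brass bead on the free edge of tag 3 (moves with it), 63 mm from the hinge axis: at rest 36 mm beside the hinge and 92 mm above the bench, upright 103 mm above it. A finger pointing down outside the bead, moved level along the board's y to just past the hinge, tips it over; about 1 N is needed
- tray_balls: loose open wooden tray, 120 x 120 mm, 50 mm high, walls 6 mm, standing on the board; origin at the centre of its underside; FULL: heaped with turned wooden balls to 72 mm above its underside
- tray_rosettes: loose open wooden tray, 120 x 120 mm, 50 mm high, walls 6 mm, standing on the board; origin at the centre of its underside; FULL: filled to the brim with brass-coloured rosettes
- tray_low: loose open wooden tray, 120 x 120 mm, 50 mm high, walls 6 mm, standing on the board; origin at the centre of its underside; NOT full: bare floor with a single short wooden dowel
- finial: bystander: loose brass finial, 32 mm across, 48 mm high, standing on the front strip of the board, between two tags; origin under its centre
- glue: bystander: loose amber glue bottle, 52 mm across, 100 mm high, on the bench to the left of the board; origin under its centre
- brush: bystander: loose brush, 170 mm long, lying on the bench to the right of the board; origin under its middle
Not all that is in view belongs to the job. What is shaped like the tray_low but blue or pink is not meant.

How it is judged:
By the outcome, as a careful person would: the job done as asked, in the order asked, and still so for the second after the job is handed in, with the robot touching nothing.
It also fails if it takes over 48 s, if anything falls off the work surface, if the arm or the gripper's body presses on something with over 40 N, if the wrist force passes 120 N, or if a joint passes its speed limit or range.

### The arm

A 6-joint arm with a two-finger parallel gripper is mounted at the origin on the work surface. World frame = base frame: x ahead of the robot, y to its left, z up, the work surface at z = 0. Lengths are in m, angles in rad, forces in N, time in s.
With the tool pointing down it reaches from about 0.15 to 0.775 m from the base axis. Payload 6.1 kg.
Tool frame: the origin (TCP) lies midway between the tips of the shut fingers; the grasp point (between the pads) lies 19 mm behind it; z points along the fingers, x is the direction in which the jaws open and shut, and the axes are right-handed (so a half turn about z gives the same grasp; the last joint's range is limited). The gripper opens to 85 mm and grips with 20 to 120 N. Pads are 22 mm wide; open, the fingers measure 114 mm over their backs; the gripper's body (76 mm by 85 mm) begins 54 mm behind the grasp point. The pads swing forward as they close: fully open they stand 13 mm farther back than shut.
Start: joints at [-1.169, 0.126, -0.04, 1.405, 0, 1.571], TCP at [0.205, -0.483, 0.231] pointing down, gripper open.
Joint ranges: [-2.72, 2.72], [-0.95, 1.95], [-1.27, 1.35], [-1.78, 2.02], [-1.46, 1.47], [-3.14, 3.14]. Speed limits (rad/s): [2.39, 2.39, 3.01, 3.14, 3.14, 3.14].

### API

Orientations are given as a 3x3 rotation matrix whose columns are the frame's x, y, z axes.
In Python, from workcell import readout, optics, job, models gives the robot as it stands. The module is installed in compiled form; this text tells all that it offers.
- The arm moves only by the tool play_rows, never from a script. Its argument "deltas" is a list of rows, each a list of 2 entries, a list of its own where there are three numbers: the shift along the tool's x, y, z in mm, then the turn about the tool's z in degrees. A call has 1 to 5 rows; each row is the pose to reach, as a shift and turn from the pose commanded when the call began, along the tool's axes at that moment; what a row does not reach only later rows make up. A row lasts 1/12 s, in which the tool goes at most 41.7 mm and 7.16 degrees, less where a joint would pass 70% of its speed; a pose out of reach is approached as far as the arm can. A call with a gripper value outside its range is refused whole. "grip" is the opening, from 0 (shut) to 1 (fully open), set as the call begins (left out, the last holds). The fingers move at their own pace and stop on an object; "squeeze" is the grip in N (left out, the last holds). Time passes only in rows, so rows that repeat a pose let the fingers close. It gives the time, the measured TCP pose, the force and the opening at its end, in the units of the state.
- readout.get_state(): the state, without advancing time (a new reading comes with each control period).
- optics.snapshot(name): name is "scene" or "side" or "wrist"; returns a dict with "color" (420x560x3 uint8, blue, green, red), "vertical_fov" (degrees; the focal length in pixels is half the picture's height over the tangent of half this angle, whatever the lens; pixels are square), "cx", "cy" (the principal point, pixels), "camera_from_world" (4x4, takes a point from world to camera coordinates); the wrist camera has in their place "hand_eye" (4x4, takes a point from camera to tool coordinates, whose origin is the TCP and whose axes are the tool frame's). Camera axes: x right, y down, z forward; pixel columns grow to the right and rows downward; lengths in m; the calibration is good to about 2 mm. A picture is of the moment at which its call begins: read the wrist's pose just before it. There is no depth.
- job.sign_off(): hands the job in, once; it reports no verdict.
Trained networks look in a picture, given as the dict that the camera call returned (one of the last four; its "shot" number tells which), for a name from the list of things; names that differ only in an ending like _2 or _b are one class to them, and where a whole thing is asked for, a point or a joint stands for the part that bears it (a point fixed in the world has none). Each returns a list of dicts, best first, with "conf" (0 to 1); they miss things now and then, are a little off and sometimes report something else, mostly with a low value. They report only what shows in the picture. A call takes as long as a camera call. They do not tell look-alikes from the thing itself.
- models.spot_in(query, picture): "extent" ([left, top, right, bottom] in pixels, round what is visible of it).
- models.silhouettes(query, picture): "region" (420x560 bool, what is visible of it) and "extent" ([left, top, right, bottom] in pixels, round what is visible of it).
- models.tip_of(query, picture): "location" ([column, row] in pixels: a listed point, or the origin of a listed thing).
The state is a dict: "time_s": time; "joint_positions": joint angles; "qd": joint speeds; "tau": joint torques, N m; "position": TCP position; "orientation": TCP orientation; "contact_force": force on the tool from outside, world axes, zero at the start; "wrist_torque": the same for the moment, N m; "opening": opening from 0.0 (shut) to 1.0 (fully open).
Only numpy, scipy, OpenCV 4.12 (cv2) and the standard library are available. Lean on these libraries where they do the work, as an engineer would, in place of code of your own. Each camera call takes 0.05 s, during which the arm holds its last target. There are 200 camera calls.

## Working session

There is one attempt and no reset: what is moved stays moved. The work goes in short steps, Python scripts to look and compute and a tool call to move; the robot and the scene stay as the last step left them, time stands still between calls to the robot, and variables do not carry over. Pictures are saved under pics/ and viewed, about 8 in all and at most 12, crops included, and the job is handed in when it is done.

Besides the shell and the picture viewer there is one more tool, called after "Call:" in YAML: its name, and indented under it one key for each argument. play_rows: Moves the arm, as the interface text tells. Its arguments: {"type":"object","properties":{"deltas":{"type":"array","items":{"type":"array"}},"grip":{"type":"number"},"squeeze":{"type":"number"}},"required":["deltas"]}

```bash
mkdir -p pics; cat > h.py <<'E'
import numpy as np,cv2
from workcell import readout,optics,job,models
def ray(p,px):
    f=210/np.tan(np.radians(p["vertical_fov"])/2)
    M=np.linalg.inv(p["camera_from_world"])
    d=M[:3,:3]@np.array([(px[0]-p["cx"])/f,(px[1]-p["cy"])/f,1]);return M[:3,3],d
def atz(p,px,z):
    o,d=ray(p,px);return o+d*(z-o[2])/d[2]
def proj(p,X):
    f=210/np.tan(np.radians(p["vertical_fov"])/2)
    c=p["camera_from_world"]@np.append(X,1);return c[:2]/c[2]*f+[p["cx"],p["cy"]]
E
python3 - <<'E'
from h import *
s=readout.get_state();print(s["time_s"],s["position"],s["orientation"])
for n in("scene","side"):
    p=optics.snapshot(n);cv2.imwrite(f"pics/{n}0.png",p["color"])
    print(n,np.round(np.linalg.inv(p["camera_from_world"]),2)[:3].tolist())
    for q,z in [(f"tag{i}_{k}",z) for i in(1,2,3) for k,z in(("hinge",.04),("edge",.092))]+[("tray_balls",.018),("tray_rosettes",.018),("tray_low",.018),("finial",.018),("glue",0),("brush",0),("board",0)]:
        print(q,[(round(r["conf"],2),np.round(r["location"]).tolist(),np.round(atz(p,r["location"],z)[:2],3).tolist()) for r in models.tip_of(q,p)[:3]])
E
```

```text
0.0 [ 0.20515776 -0.48282343  0.23052804] [[ 3.91080271e-01 -9.20356373e-01 -6.06946953e-04]
 [-9.20355181e-01 -3.91080742e-01  1.48101164e-03]
 [-1.60042377e-03 -2.05876614e-05 -9.99998719e-01]]
scene [[-0.08, 0.64, -0.76, 1.53], [1.0, 0.03, -0.07, 0.18], [-0.02, -0.76, -0.64, 0.94]]
tag1_hinge [(0.6, [259.0, 223.0], [0.516, 0.021]), (0.37, [302.0, 261.0], [0.67, 0.159])]
tag1_edge [(0.52, [268.0, 210.0], [0.515, 0.049])]
tag2_hinge [(0.95, [208.0, 214.0], [0.485, -0.147])]
tag2_edge [(0.8, [198.0, 199.0], [0.472, -0.176])]
tag3_hinge [(0.57, [310.0, 228.0], [0.529, 0.179])]
tag3_edge [(0.66, [322.0, 215.0], [0.529, 0.212])]
tray_balls [(0.5, [286.0, 216.0], [0.456, 0.1])]
tray_rosettes [(0.78, [199.0, 244.0], [0.597, -0.154]), (0.49, [260.0, 228.0], [0.515, 0.022])]
tray_low [(0.89, [304.0, 258.0], [0.637, 0.163]), (0.88, [410.0, 237.0], [0.53, 0.481]), (0.75, [309.0, 194.0], [0.335, 0.17])]
finial [(0.64, [289.0, 217.0], [0.459, 0.108])]
glue [(0.96, [368.0, 254.0], [0.593, 0.352]), (0.44, [258.0, 224.0], [0.474, 0.01])]
brush [(0.76, [160.0, 232.0], [0.531, -0.297])]
board [(0.62
[... 356 characters left out ...]
)]
tag2_edge [(0.59, [312.0, 155.0], [0.484, -0.185])]
tag3_hinge [(0.84, [225.0, 258.0], [0.533, 0.174])]
tag3_edge [(0.6, [215.0, 256.0], [0.533, 0.209])]
tray_balls [(0.97, [232.0, 200.0], [0.628, -0.006])]
tray_rosettes [(0.7, [267.0, 166.0], [0.608, -0.16])]
tray_low [(0.73, [226.0, 260.0], [0.54, 0.165]), (0.67, [153.0, 384.0], [0.509, 0.487]), (0.63, [191.0, 242.0], [0.643, 0.158])]
finial [(0.63, [274.0, 252.0], [0.451, 0.092]), (0.47, [256.0, 208.0], [0.557, -0.012])]
glue [(0.67, [160.0, 314.0], [0.599, 0.348]), (0.38, [227.0, 260.0], [0.544, 0.153])]
brush [(0.97, [314.0, 148.0], [0.53, -0.309]), (0.43, [303.0, 176.0], [0.509, -0.19])]
board [(0.6, [266.0, 224.0], [0.517, 0.011])]
```

```bash
python3 - <<'E'
import cv2,numpy as np
a=cv2.imread("pics/scene0.png")[160:300,110:450];b=cv2.imread("pics/side0.png")[110:410,110:450]
cv2.imwrite("pics/a1.png",cv2.resize(a,(800,330),interpolation=3));cv2.imwrite("pics/b1.png",cv2.resize(b,(680,600),interpolation=3))
E
```

```text
(no output)
```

View pics/a1.png

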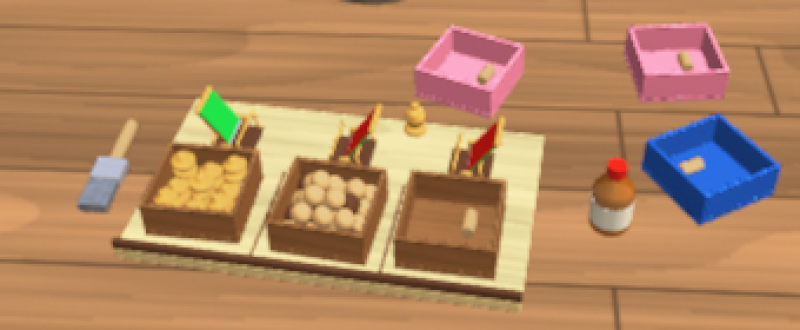

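View pics/b1.png

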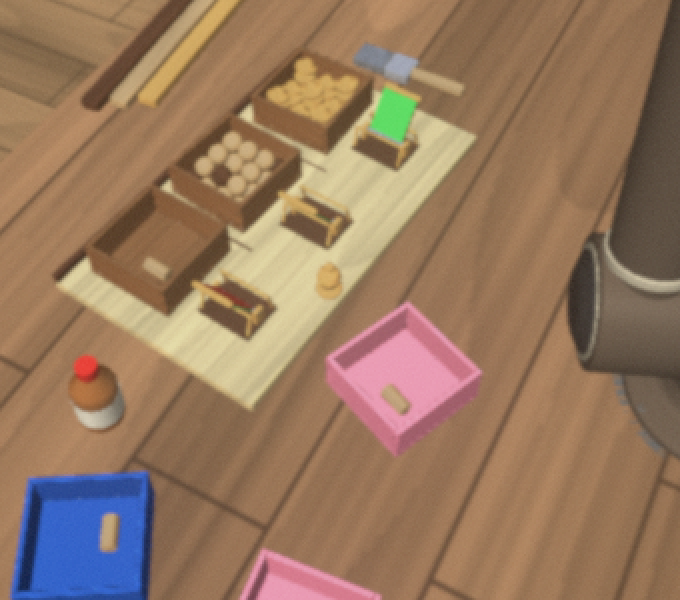

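The rosette tray's tag (scene px 198,199) is green and the low tray's tag (322,215) is red, so both are already right. The low tray is the wooden one on the board at px 304,258; the blue and pink ones are off the board. Only the middle tag (268,210), in front of the full ball tray, is wrong: it shows red, leaning +y. I'll check it from above with the wrist camera, then flip it.

Call:
play_rows:
  deltas:
    - [[-25, -32, 0], -7]
    - [[-50, -64, 0], -14]
    - [[-75, -96, 0], -21]
    - [[-100, -128, 0], -28]
    - [[-125, -160, 0], -35]
  grip: 0

```text
time_s: 1.82
position: [0.304, -0.304, 0.2314]
orientation: [[0.851, -0.525, 0.0], [-0.525, -0.851, -0.0], [0.0, 0.0, -1.0]]
contact_force: [1.8, 0.2, 0.3]
opening: 0.3
```

Call:
play_rows:
  deltas:
    - [[-2, -40, 0], -6]
    - [[-4, -80, 0], -12]
    - [[-6, -120, 0], -18]
    - [[-8, -160, 0], -24]
    - [[-10, -200, 0], -24]

```text
time_s: 2.23
position: [0.4016, -0.1287, 0.2316]
orientation: [[0.991, -0.134, 0.001], [-0.134, -0.991, -0.0], [0.001, 0.0, -1.0]]
contact_force: [0.5, -0.8, -0.2]
opening: 0.0
```

```bash
python3 - <<'E'
from h import *
s=readout.get_state();P=s["position"];R=s["orientation"];print(np.round(P,4),np.round(R[:,0],3),s["opening"])
p=optics.snapshot("wrist");T=np.eye(4);T[:3,:3]=R;T[:3,3]=P
p["camera_from_world"]=np.linalg.inv(T@p["hand_eye"])
cv2.imwrite("pics/w1.png",p["color"])
for i in(1,2,3):
  for k,z in(("hinge",.04),("edge",.092)):
    print(i,k,[(round(r["conf"],2),np.round(r["location"]).tolist(),np.round(atz(p,r["location"],z)[:2],3).tolist()) for r in models.tip_of(f"tag{i}_{k}",p)[:3]])
E
```

```text
[ 0.4016 -0.1287  0.2316] [ 0.991 -0.134  0.001] 0.00039575113629651364
1 hinge []
1 edge []
2 hinge [(0.58, [373.0, 188.0], [0.492, -0.143]), (0.15, [377.0, 7.0], [0.504, 0.009])]
2 edge [(0.68, [386.0, 246.0], [0.488, -0.179])]
3 hinge []
3 edge []
```

View pics/w1.png

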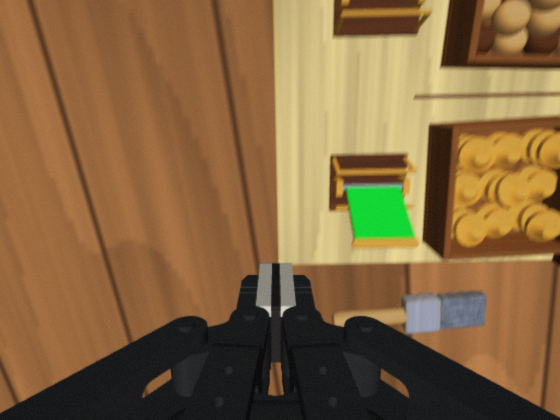

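The wrist view shows the right-hand tag green (px 380,215), and the tool is aligned with the board. I'll move on and look once at the middle tag.

Call:
play_rows:
  deltas:
    - [[36, 0, 0], 0]
    - [[72, 0, 0], 0]
    - [[89, -30, 0], 0]
    - [[89, -70, 0], 0]
    - [[89, -70, 0], 0]

```text
time_s: 3.0
position: [0.5, -0.0711, 0.2306]
orientation: [[0.99, -0.138, -0.001], [-0.138, -0.99, 0.003], [-0.001, -0.002, -1.0]]
contact_force: [-0.4, -0.2, -0.4]
opening: 0.003
```

```bash
python3 - <<'E'
from h import *
s=readout.get_state();P=s["position"];R=s["orientation"];print(np.round(P,4),np.round(R[:,0],3),s["opening"])
p=optics.snapshot("wrist");T=np.eye(4);T[:3,:3]=R;T[:3,3]=P
p["camera_from_world"]=np.linalg.inv(T@p["hand_eye"])
cv2.imwrite("pics/w2.png",p["color"])
for i in(1,2,3):
  for k,z in(("hinge",.04),("edge",.092)):
    for r in models.tip_of(f"tag{i}_{k}",p)[:3]:
      X=atz(p,r["location"],z);print(i,k,round(r["conf"],2),np.round(r["location"]),np.round(X[:2],3),"tool mm",np.round(R.T@(X-P)*1000))
E
```

```text
[ 0.5    -0.0711  0.2306] [ 0.99  -0.138 -0.001] 0.002974531360417214
1 hinge 0.56 [272.  90.] [0.508 0.015] tool mm [ -3. -86. 191.]
1 edge 0.21 [278. 258.] [ 0.495 -0.12 ] tool mm [  2.  50. 138.]
2 hinge 0.89 [278. 260.] [ 0.492 -0.144] tool mm [  2.  74. 190.]
2 hinge 0.6 [267.  33.] [0.511 0.061] tool mm [  -7. -132.  191.]
3 hinge 0.66 [277. 257.] [ 0.491 -0.141] tool mm [  1.  71. 190.]
```

View pics/w2.png

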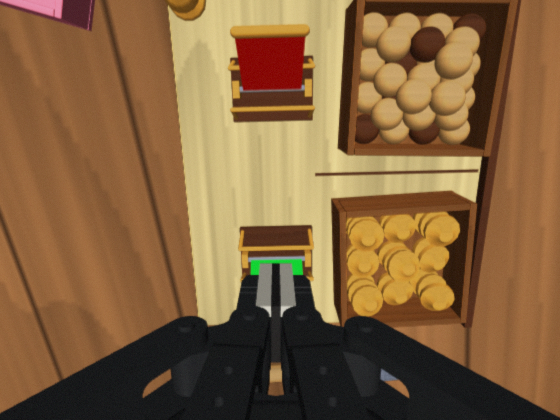

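The picture shows the middle tag red side up, with its bead at px (270,31) leaning +y. The tool-frame hinge offset is about (-3,-86) mm. I'll go 70 mm past the hinge, then down.

Call:
play_rows:
  deltas:
    - [[-3, -40, 0], 0]
    - [[-3, -80, 0], 0]
    - [[-3, -120, 0], 0]
    - [[-3, -156, 0], 0]
    - [[-3, -156, 0], 0]

```text
time_s: 3.77
position: [0.5182, 0.0853, 0.2312]
orientation: [[0.991, -0.135, 0.0], [-0.135, -0.991, 0.002], [0.0, -0.002, -1.0]]
contact_force: [-1.3, -0.2, -0.2]
opening: -0.002
```

Call:
play_rows:
  deltas:
    - [[0, 0, 40], 0]
    - [[0, 0, 80], 0]
    - [[0, 0, 120], 0]
    - [[0, 0, 150], 0]
    - [[0, 0, 150], 0]

```text
time_s: 4.18
position: [0.5133, 0.0795, 0.0752]
orientation: [[0.99, -0.14, -0.01], [-0.14, -0.99, -0.002], [-0.01, 0.003, -1.0]]
contact_force: [-1.0, -0.8, 0.1]
opening: 0.003
```

```bash
python3 - <<'E'
from h import *
s=readout.get_state();P=s["position"];R=s["orientation"];print(np.round(P,4),s["contact_force"])
H=np.array([.510,.0155,.04]);print(np.round(R.T@(H-P)*1000))
p=optics.snapshot("side");print(proj(p,P));cv2.imwrite("pics/s2.png",cv2.resize(p["color"][110:310,160:400],(720,600),interpolation=3))
E
```

```text
[0.5133 0.0795 0.0752] [-1.04036305 -0.81360887  0.1104576 ]
[ 6. 64. 35.]
[252.49644027 223.87618318]
```

View pics/s2.png

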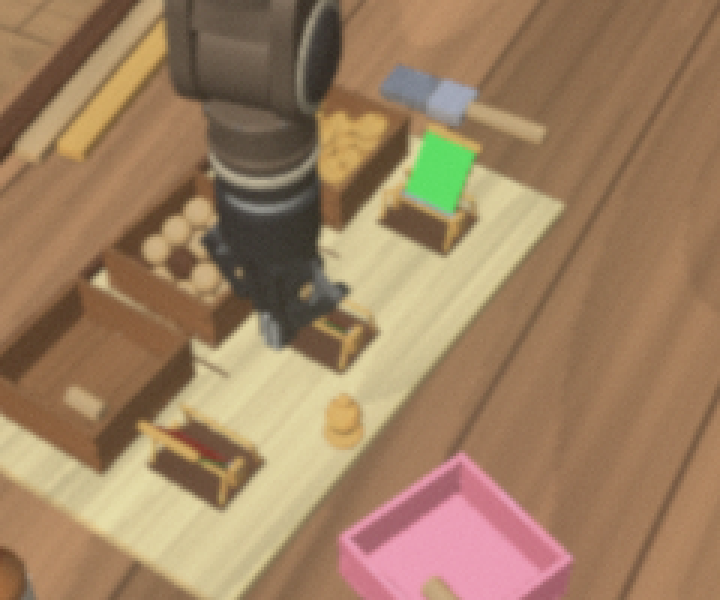

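The finger stands outside the bead, clear of the finial and trays. I'll push slowly toward -y.

Call:
play_rows:
  deltas:
    - [[3, 7, 0], 0]
    - [[6, 14, 0], 0]
    - [[6, 21, 0], 0]
    - [[6, 28, 0], 0]
    - [[6, 35, 0], 0]

```text
time_s: 4.65
position: [0.5195, 0.0448, 0.0827]
orientation: [[0.99, -0.139, 0.002], [-0.139, -0.99, 0.0], [0.002, -0.0, -1.0]]
contact_force: [-1.2, -0.7, -0.1]
opening: 0.0
```

Call:
play_rows:
  deltas:
    - [[0, 7, 0], 0]
    - [[0, 14, 0], 0]
    - [[0, 21, 0], 0]
    - [[0, 28, 0], 0]
    - [[0, 34, 0], 0]

```text
time_s: 5.07
position: [0.5138, 0.0113, 0.0813]
orientation: [[0.99, -0.139, -0.0], [-0.139, -0.99, -0.0], [-0.0, 0.0, -1.0]]
contact_force: [0.4, -0.1, -0.6]
opening: 0.003
```

Call:
play_rows:
  deltas:
    - [[0, 2, 0], 0]
    - [[0, 2, 0], 0]
    - [[0, 2, 0], 0]
    - [[0, 2, 0], 0]

```text
time_s: 5.4
position: [0.5138, 0.0103, 0.0813]
orientation: [[0.99, -0.139, -0.0], [-0.139, -0.99, 0.0], [-0.0, -0.0, -1.0]]
contact_force: [-0.6, 0.8, 0.3]
opening: -0.001
```

```bash
python3 - <<'E'
from h import *
s=readout.get_state();P=s["position"];R=s["orientation"];print(np.round(P,4),s["contact_force"])
print(np.round(R.T@(np.array([.510,.0155,.04])-P)*1000))
p=optics.snapshot("side");cv2.imwrite("pics/s3.png",cv2.resize(p["color"][110:310,160:400],(720,600),interpolation=3))
E
```

```text
[0.5138 0.0103 0.0813] [-0.56285304  0.77344523  0.29372511]
[-4. -5. 41.]
```

View pics/s3.png

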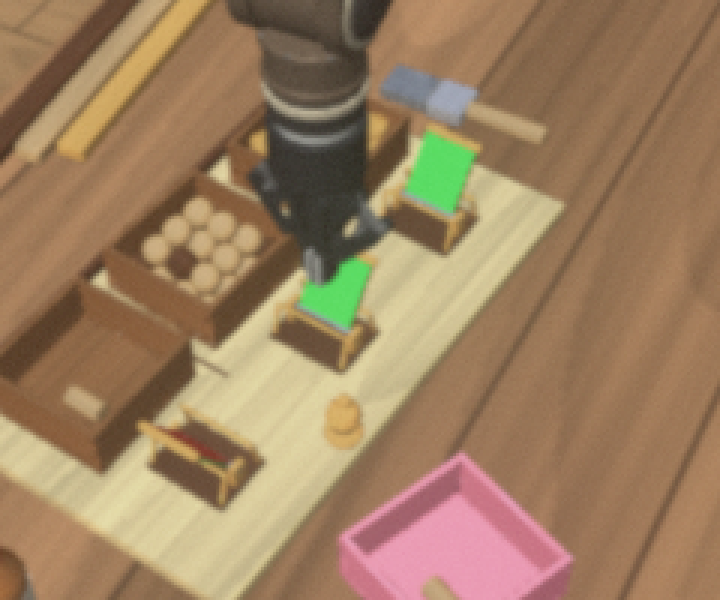

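The middle tag now shows green (px 340,290 in the crop). Next I'll back off toward +y and go up, clear of everything, then check all three.

Call:
play_rows:
  deltas:
    - [[0, -15, 0], 0]
    - [[0, -35, 0], 0]
    - [[0, -50, 0], 0]
    - [[0, -50, -30], 0]
    - [[0, -50, -65], 0]

```text
time_s: 5.87
position: [0.5187, 0.0607, 0.1444]
orientation: [[0.991, -0.137, -0.006], [-0.137, -0.991, -0.001], [-0.006, 0.001, -1.0]]
contact_force: [0.4, 0.2, 0.2]
opening: 0.004
```

Call:
play_rows:
  deltas:
    - [[0, 0, -40], 0]
    - [[0, 0, -80], 0]
    - [[-35, 0, -100], 0]
    - [[-70, 0, -100], 0]
    - [[-105, 0, -100], 0]

```text
time_s: 6.28
position: [0.4167, 0.0747, 0.2478]
orientation: [[0.99, -0.139, 0.003], [-0.139, -0.99, 0.001], [0.003, -0.001, -1.0]]
contact_force: [-0.1, -0.1, 0.1]
opening: 0.003
```

Call:
play_rows:
  deltas:
    - [[-40, 0, 0], 0]
    - [[-80, 0, 0], 0]
    - [[-120, 0, 0], 0]
    - [[-120, 0, 0], 0]
    - [[-120, 0, 0], 0]

```text
time_s: 6.7
position: [0.2966, 0.0912, 0.247]
orientation: [[0.991, -0.136, 0.003], [-0.136, -0.991, 0.001], [0.002, -0.001, -1.0]]
contact_force: [0.2, -0.2, -0.3]
opening: 0.003
```

```bash
python3 - <<'E'
from h import *
s=readout.get_state();print(np.round(s["position"],3),s["contact_force"],s["time_s"])
c=[]
for n in("scene","side"):
    p=optics.snapshot(n)
    for q,z in [(f"tag{i}_{k}",z) for i in(1,2,3) for k,z in(("hinge",.04),("edge",.092))]+[("tray_balls",.018),("tray_rosettes",.018),("tray_low",.018),("finial",.018),("glue",0),("brush",0)]:
        print(n,q,[(round(r["conf"],2),np.round(atz(p,r["location"],z)[:2],3).tolist()) for r in models.tip_of(q,p)[:2]])
    c.append(cv2.resize(p["color"][160:300,110:450] if n=="scene" else p["color"][120:300,160:400],(720,296) if n=="scene" else (400,300),interpolation=3))
o=np.zeros((600,720,3),np.uint8);o[:296]=c[0];o[300:,:400]=c[1];cv2.imwrite("pics/f.png",o)
E
```

```text
[0.297 0.091 0.247] [ 0.19626529 -0.17154929 -0.27178633] 6.7
scene tag1_hinge [(0.75, [0.502, 0.005]), (0.66, [0.556, 0.017])]
scene tag1_edge [(0.49, [0.504, -0.027])]
scene tag2_hinge [(0.81, [0.494, -0.143])]
scene tag2_edge [(0.67, [0.48, -0.178]), (0.43, [0.633, -0.252])]
scene tag3_hinge [(0.62, [0.531, 0.172]), (0.36, [0.541, 0.171])]
scene tag3_edge [(0.52, [0.527, 0.22])]
scene tray_balls [(0.75, [0.636, 0.009])]
scene tray_rosettes [(0.61, [0.604, -0.159])]
scene tray_low [(0.85, [0.328, 0.167]), (0.83, [0.645, 0.157])]
scene finial [(0.46, [0.45, 0.105])]
scene glue [(0.63, [0.595, 0.353])]
scene brush [(0.89, [0.535, -0.304])]
side tag1_hinge [(0.62, [0.506, 0.018]), (0.42, [0.635, 0.158])]
side tag1_edge [(0.86, [0.514, -0.022]), (0.41, [0.478, 0.067])]
side tag2_hinge [(0.91, [0.49, -0.151]), (0.26, [0.554, 0.176])]
side tag2_edge [(0.71, [0.48, -0.18])]
side tag3_hinge [(0.73, [0.533, 0.174])]
side tag3_edge [(0.7, [0.534, 0.202])]
side tray_balls [(0.69, [0.63, -0.0])]
side tray_rosettes [(0.6, [0.616, -0.159])]
side tray_low [(0.96, [0.501, 0.484]), (0.87, [0.641, 0.154])]
side finial [(0.64, [0.515, -0.267]), (0.61, [0.448, 0.092])]
side glue [(0.57, [0.528, -0.012])]
side brush [(0.58, [0.526, -0.313]), (0.48, [0.505, 0.016])]
```

View pics/f.png

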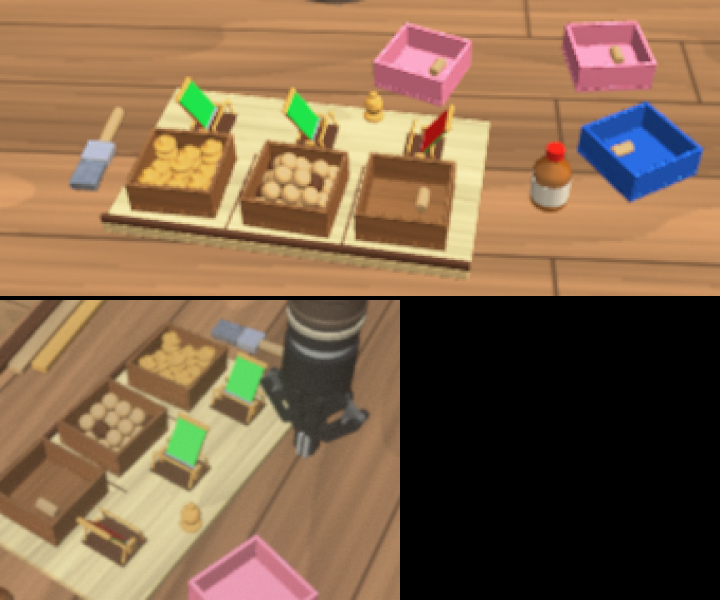

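Both views show green, green, red. Each bead is about 36 mm beside its hinge, nothing else has moved and the arm is clear.

```bash
python3 -c "
from h import *
print(job.sign_off())"
```

```text
the job is handed in; nothing more can be done
None
```

The job is done and handed in: the two full trays (balls and rosettes) show green, and the nearly empty tray shows red. Only the middle tag, in front of the balls, was wrong. I pushed it over toward -y with the shut fingertips, and the wrist force readings stayed within about 1.5 N. The other two tags were already right, so I didn't touch them.

In the last scene and side pictures, each tag's bead is roughly 30–48 mm beside its hinge on the correct side. The true rest offset is 36 mm and the networks scatter by about 1 cm, so the tags read as resting on their stops. The trays, finial, glue bottle and brush look unmoved in the pictures. Two of the side-view network detections were false: the top finial hit and the glue hit. The scene view and the pictures themselves contradicted both. The arm was clear of everything at about 7 s of the 48 s allowed.

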